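# Sort fridge loggers into passed and failed nests by tag

### The job

Sort the two fridge temperature loggers by the shape of the tag on their front: the one with the round tag passed its check and belongs in the nest marked with a round plate, the one with the square tag failed and belongs in the nest marked with a square plate. Lift the hanging logger up and off its hook; the nests' tall cheeks leave no room for fingers at a logger's sides, so stand it on the bench and take it again across its front and back. Leave each logger standing upright and fully down on its nest's floor; do not drop or topple the loggers, and leave the bottle, flask and tube rack where they are.

Things in the scene. Friction and masses are not known exactly. Their poses are not given: they have to be found in the camera images.
- logger_round: White logger block, 36 (x) x 56 (y) x 84 mm (z), 0.25 kg, with a dark round tag, 48 mm across on its front (+x), repeated small on top of its loop. Fixed carrying loop on top, 28 (x) x 48 mm (y), up to 114 mm; its opening, through along x, is 36 wide and 84 to 108 mm up. Origin: centre of underside, z up. Starts hung on the hook or standing on the plinth, front along the stand's +x.
- logger_square: White logger block, 36 (x) x 56 (y) x 84 mm (z), 0.25 kg, with a dark square tag, 46 mm wide on its front (+x), repeated small on top of its loop. Fixed carrying loop on top, 28 (x) x 48 mm (y), up to 114 mm; its opening, through along x, is 36 wide and 84 to 108 mm up. Origin: centre of underside, z up. Starts hung on the hook or standing on the plinth, front along the stand's +x.
- nest_round: Fixed grey nest: floor 6 mm thick; two cheeks 70 long (x), 8 thick, 62 mm apart (inner faces y = +-31), tops 116 mm above the bench; ends (+-x) open but for lips at x = +-21.5 mm, 8 mm above the floor. A logger enters from above, its 56 mm width between the cheeks, either way round. A tongue out to x = 85 mm carries a dark round plate, 48 mm across, at x = 60. Origin: centre, bench height.
- nest_square: Fixed grey nest: floor 6 mm thick; two cheeks 70 long (x), 8 thick, 62 mm apart (inner faces y = +-31), tops 116 mm above the bench; ends (+-x) open but for lips at x = +-21.5 mm, 8 mm above the floor. A logger enters from above, its 56 mm width between the cheeks, either way round. A tongue out to x = 85 mm carries a dark square plate, 46 mm wide, at x = 60. Origin: centre, bench height.
- stand: Fixed logger stand: aluminium base 100 (x) x 270 (y) x 8 mm. At y = -80 mm a white board 100 mm wide, x = -35 to -25 mm, 148 mm high, with a steel hook pointing to +x. At y = +80 mm a grey plinth 60 x 80 mm, 30 mm high. Origin: centre of the base, bench height.
- hook (a point): Where the loop rests: top of the hook's flat bar (12 wide, 8 thick), 138 mm up, at the stand's x = 0, y = -80. The bar runs along the stand's x from the board to x = 27 mm, its last 6 mm turned up 6 mm. A logger comes off when raised 8 to 14 mm and moved 45 mm or more along +x. Hung, its back is 7 mm from the board, its underside 30 mm above the bench.
- plinth (a point): Centre of the plinth's top, 30 mm above the bench, at the stand's x = 0, y = +80 mm, where the other logger stands.
- bottle: Amber glass bottle, 60 mm across, about 130 mm tall; bystander. Origin: centre of the underside.
- flask: Conical glass flask, 80 mm across, 118 mm tall; bystander. Origin: centre of the underside.
- rack: White tube rack with holes, 90 x 165 x 30 mm; bystander. Origin: centre of the underside.

How it is judged:
At the end, for the whole second after the job is handed in: Each logger stands in the nest marked with its own tag's shape (round in round, square in square): centred within 8 mm, underside within 5 mm of the nest floor, upright within 0.08 rad, its width across the cheeks within 0.15 rad (either way round), at rest (x of logger_round in the frame of nest_round between -0.008 and 0.008 m and y of logger_round in the frame of nest_round between -0.008 and 0.008 m and z of logger_round in the frame of nest_round between 0.001 and 0.011 m and angle between each of logger_round, logger_square's own z axis and vertical below 0.08 rad and angle between the y axis of logger_round and the y axis of nest_round, either way round below 0.15 rad and linear speed of each of logger_round, logger_square below 0.02 m/s and x of logger_square in the frame of nest_square between -0.008 and 0.008 m and y of logger_square in the frame of nest_square between -0.008 and 0.008 m and z of logger_square in the frame of nest_square between 0.001 and 0.011 m and angle between the y axis of logger_square and the y axis of nest_square, either way round below 0.15 rad); the robot touches nothing.
It fails at once if the bottle, flask or tube rack is pushed more than 20 mm or tipped (distance of any of bottle, flask, rack from where it was at the start of the episode above 0.02 m or angle between any of bottle, flask, rack's own z axis and vertical above 0.4 rad).
It fails at once if a logger is tipped more than 45 degrees (angle between any of logger_round, logger_square's own z axis and vertical above 0.785 rad).
It fails at once if a logger is dropped (moves faster than 0.5 m/s while no finger touches it) ((linear speed of logger_round above 0.5 m/s and contact force between the fingers and logger_round below 0.05 N) or (linear speed of logger_square above 0.5 m/s and contact force between the fingers and logger_square below 0.05 N)).
It also fails if it takes over 70 s, if anything falls off the work surface, if the arm or the gripper's body presses on something with over 40 N, if the wrist force passes 120 N, or if a joint passes its speed limit or range.

### The arm

A 7-joint arm with a two-finger parallel gripper is mounted at the origin on the work surface. World frame = base frame: x ahead of the robot, y to its left, z up, the work surface at z = 0. Lengths are in m, angles in rad, forces in N, time in s.
With the tool pointing down it reaches from about 0.35 to 0.9 m from the base axis. Payload 8.1 kg.
Tool frame: the origin (TCP) lies at the very end of the fingers, on their centre line; the grasp point (between the pads) lies 19 mm behind it; z points along the fingers, y is the line along which they close (so a half turn about z gives the same grasp; the last joint's range is limited). The gripper opens to 85 mm and grips with 20 to 120 N. Pads are 22 mm wide; open, the fingers measure 114 mm over their backs; the gripper's body (76 mm by 85 mm) begins 54 mm behind the grasp point. The pads swing forward as they close: fully open they stand 13 mm farther back than shut.
Start: joints at [-1.219, 0.434, 0.025, 1.573, -0.012, 1.134, -0.075], TCP at [0.275, 0.561, 0.231] pointing down, gripper open.
Joint ranges: [-2.62, 2.62], [-0.44, 2.09], [-1.27, 1.32], [0.08, 2.57], [-1.32, 4.46], [0.12, 2], [-2.74, 2.74]. Speed limits (rad/s): [2.22, 2.22, 3.01, 3.01, 3.14, 3.14, 3.14].

### API

Orientations are given as a rotation vector (axis times angle).
In Python, from cell import arm, grab_frame, ticket gives the robot as it stands.
- The arm moves only by the tool send_rows, never from a script. Its argument "motion" is a list of rows, each an object with "travel": the shift along the world's x, y, z in cm, a list of three; "yaw": the turn about the world's z in rad; "hand": the finger opening in cm, from 0 to 8.54. In form: [{"travel": [tx, ty, tz], "yaw": yaw, "hand": hand}, ...]. A call has 1 to 5 rows; each row shifts and turns the commanded pose from where the row before left it; what a row does not reach is not made up. A row lasts 1/12 s, in which the tool goes at most 41.7 mm and 7.16 degrees, less where a joint would pass 70% of its speed; a pose out of reach is approached as far as the arm can. A call is refused whole if a number of a shift passes 4.17 or a number of a turn 0.125, either way. A call with a gripper value outside its range is refused whole. The fingers move at their own pace and stop on an object; the grip force is fixed at half the most. Time passes only in rows, so rows that do not move let the fingers close. It gives the time, the measured TCP pose, the force, the opening and the grip force at its end, in the units of the state.
- arm.read_state(): the state, without advancing time (a new reading comes with each control period).
- grab_frame(name): name is "side" or "top"; returns a dict with "img" (480x640x3 uint8, blue, green, red), "fx", "fy", "cx", "cy" (pixels), "R" (3x3) and "t" (3): a world point X has camera coordinates R X + t. Camera axes: x right, y down, z forward; pixel columns grow to the right and rows downward; lengths in m; the calibration is good to about 2 mm. A picture is of the moment at which its call begins. There is no depth.
- ticket.sign_off(): hands the job in; it is judged then, once.
The state is a dict: "clock": time; "joint_pos": joint angles; "qvel": joint speeds; "joint_torque": joint torques, N m; "tool_pos": TCP position; "tool_rot": TCP orientation; "force": force on the tool from outside, world axes, zero at the start; "ft_torque": the same for the moment, N m; "gripper_width": finger opening in m; "gripper_force": force on a finger pad.
Only numpy, scipy, OpenCV 4.12 (cv2) and the standard library are available. Lean on these libraries where they do the work, as an engineer would, in place of code of your own. Each camera call takes 0.05 s, during which the arm holds its last target. There are 200 camera calls.

## Working session

There is one attempt and no reset: what is moved stays moved. The work goes in short steps, Python scripts to look and compute and a tool call to move; the robot and the scene stay as the last step left them, time stands still between calls to the robot, and variables do not carry over. Pictures are saved under pics/ and viewed, at most 10 in all, crops included, and the job is handed in when it is done.

Besides the shell and the picture viewer there is one more tool, called after ">>>" as a command line: name --argument value ..., lists and objects as JSON in quotes. send_rows: Moves the arm, as the interface text tells. Its arguments: {"type":"object","properties":{"motion":{"type":"array"}},"required":["motion"]}

```bash
ls; mkdir -p pics
python3 - <<'E'
from cell import arm, grab_frame
import cv2
s=arm.read_state(); print({k:s[k] for k in('clock','tool_pos','tool_rot','gripper_width','force')})
for n in('side','top'):
    f=grab_frame(n); cv2.imwrite(f'pics/{n}0.png',f['img'])
    print(n,f['fx'],f['fy'],f['cx'],f['cy'],f['R'],f['t'])
E
```

```text
pics
{'clock': 0.0, 'tool_pos': array([0.27436986, 0.56098293, 0.23050984]), 'tool_rot': array([-7.08364117e-01, -3.06042696e+00,  2.50007382e-03]), 'gripper_width': 0.08525133751170047, 'force': array([ 0.90647006,  0.04989376, -0.32139287])}
side 455.7461709285989 455.7461709285989 321.81089873949753 243.3607117081939 [[ 0.92599056 -0.37693916  0.02140903]
 [-0.23102307 -0.61055772 -0.7575273 ]
 [ 0.29861315  0.69651715 -0.65245233]] [-0.5525947   0.22713928  0.83204367]
top 569.9654025386776 569.9654025386776 320.8720717753549 239.57722665314392 [[ 0.00786188 -0.99994636  0.00674303]
 [-0.9818524  -0.00899704 -0.18943315]
 [ 0.18948366 -0.00513136 -0.98187047]] [0.00443491 0.63163391 1.01635376]
```

View pics/side0.png

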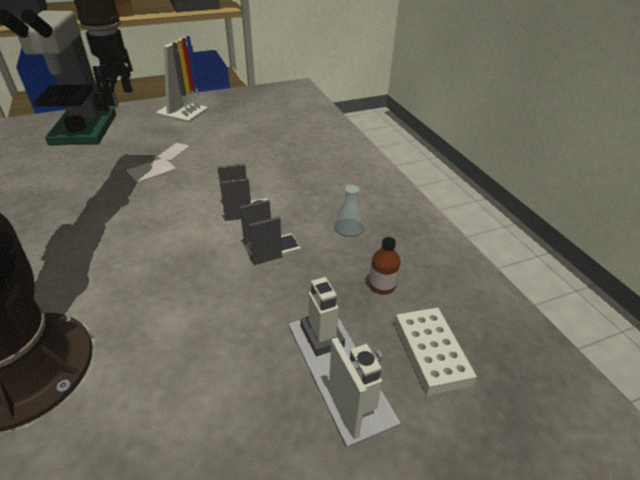

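View pics/top0.png

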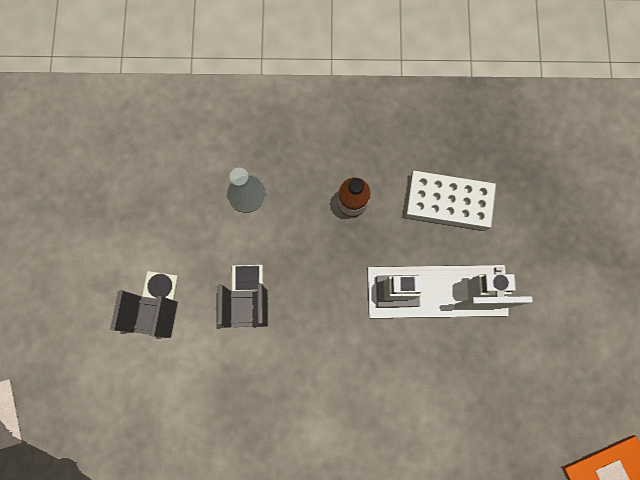

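Top: round nest at (145,312), square nest at (242,298), plinth logger (square tag) at (405,285), hung logger (round tag) at (500,283). Side view confirms this. I'll zoom in for precise features.

Run:
```python
import cv2,numpy as np
im=cv2.imread('pics/top0.png')
a=cv2.resize(im[250:350,100:300],None,fx=4,fy=4,interpolation=cv2.INTER_CUBIC)[:300*4//3]
b=cv2.resize(im[255:325,350:550],None,fx=4,fy=4,interpolation=cv2.INTER_CUBIC)
o=np.vstack([a[:320+60],b[:220]]) if 0 else np.vstack([a[:, :],b])[:600]
cv2.imwrite('pics/z0.png',np.vstack([a[40:380],b[:260]]))
```

```text
(no output)
```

View pics/z0.png

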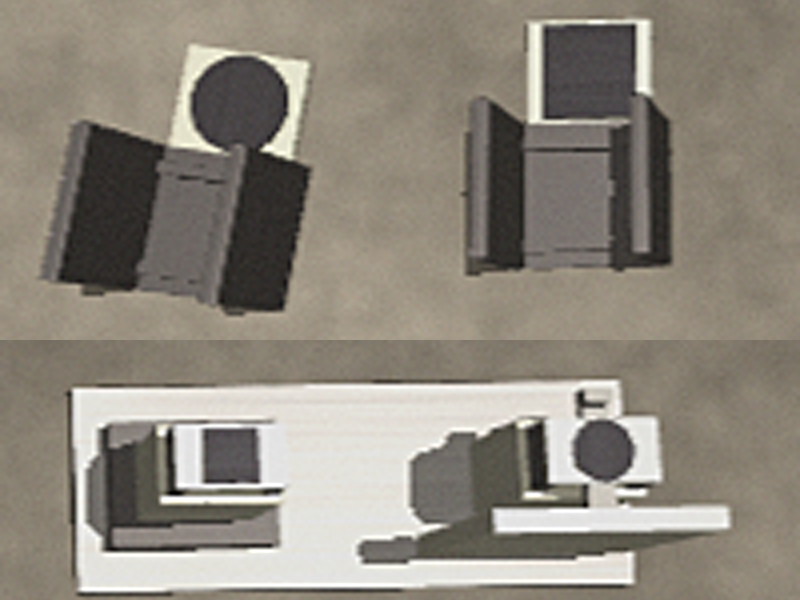

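Zoom: round nest cheeks and plate (240,102), square nest plate (590,72), stand base corners (70,388)–(634,582), tags at (231,455) and (604,450). Next I'll fit planar poses by reprojection and check with wireframes in both views.

```bash
cat > h.py <<'E'
import cv2,numpy as np,json
from scipy.optimize import least_squares
from cell import arm,grab_frame
def proj(f,P):
    c=np.asarray(P)@np.array(f['R']).T+f['t']; return np.c_[f['fx']*c[:,0]/c[:,2]+f['cx'],f['fy']*c[:,1]/c[:,2]+f['cy']]
def place(p,L):
    L=np.asarray(L,float)/1000; c,s=np.cos(p[2]),np.sin(p[2])
    return np.c_[p[0]+c*L[:,0]-s*L[:,1],p[1]+s*L[:,0]+c*L[:,1],L[:,2]]
def fit(f,L,uv,p0):
    r=least_squares(lambda p:(proj(f,place(p,L))-uv).ravel(),p0,loss='soft_l1')
    return r.x,np.abs(r.fun).reshape(-1,2).round(1).tolist()
def box(x0,x1,y0,y1,z0,z1): return [[x,y,z] for x in(x0,x1) for y in(y0,y1) for z in(z0,z1)]
E=[(a,b) for a in range(8) for b in range(a+1,8) if bin(a^b).count('1')==1]
def wire(im,f,p,bx,k,off,col):
    uv=(proj(f,place(p,bx))+.5-off)*k
    for a,b in E: cv2.line(im,tuple(int(v) for v in uv[a]),tuple(int(v) for v in uv[b]),col,1)
E
python3 - <<'E'
from h import *
f=grab_frame('top'); g=grab_frame('side')
A=lambda q:np.array([((u+.5)/4-.5+100,(v+40.5)/4-.5+250) for u,v in q])
B=lambda q:np.array([((u+.5)/4-.5+350,(v-339.5)/4-.5+255) for u,v in q])
rn=fit(f,[[85,0,6],[60,0,6],[35,39,116],[-35,39,116],[35,-31,116],[-35,-31,116],[-35,-39,116]],A([(250,53),(240,102),(75,122),(42,278),(232,145),(204,302),(220,307)]),[.5,.3,-.2])
sn=fit(f,[[85,0,6],[60,0,6],[35,39,116],[35,31,116],[-35,39,116],[35,-31,116],[-35,-31,116],[-35,-39,116]],A([(589,20),(590,70),(472,97),(488,97),(470,255),(632,95),(632,252),(650,252)]),[.5,.2,0])
st=fit(f,[[50,135,8],[50,-135,8],[-50,-135,8],[-50,135,8],[-25,-30,148],[-25,-130,148],[-35,-130,148],[-35,-30,148],[0,80,144],[0,-80,144]],B([(70,388),(620,380),(634,582),(78,592),(495,508),(730,507),(730,530),(495,532),(231,455),(604,450)]),[.5,-.2,0])
for n,r in(('rn',rn),('sn',sn),('st',st)): print(n,r[0].round(4),r[1])
json.dump({n:r[0].tolist() for n,r in(('rn',rn),('sn',sn),('st',st))},open('p.json','w'))
nb=[box(-35,35,31,39,0,116),box(-35,35,-39,-31,0,116)]
sb=[box(-50,50,-135,135,0,8),box(-35,-25,-130,-30,8,148),box(-30,30,40,120,8,30),box(-18,18,52,108,30,114),box(-18,18,-108,-52,30,114)]
def ov(fr,o,w,h,k):
    im=cv2.resize(fr['img'][o[1]:o[1]+h,o[0]:o[0]+w],None,fx=k,fy=k)
    for p,bs,c in((rn[0],nb,(0,255,0)),(sn[0],nb,(0,255,255)),(st[0],sb,(0,0,255))):
        for b in bs: wire(im,fr,p,b,k,np.array(o),c)
    return im
cv2.imwrite('pics/ov.png',np.hstack([ov(g,(210,155),200,300,2),cv2.copyMakeBorder(ov(f,(100,240),133,300//1 if 0 else 200,3),0,0,0,1,cv2.BORDER_CONSTANT)]))
E
```

```text
rn [ 0.4881  0.3306 -0.1263] [[0.1, 0.2], [0.3, 0.5], [0.0, 0.3], [0.1, 0.7], [0.0, 0.7], [0.6, 0.2], [0.0, 0.5]]
sn [0.5061 0.1514 0.035 ] [[0.2, 0.3], [0.0, 0.1], [0.1, 0.0], [0.4, 0.1], [0.1, 0.6], [0.4, 0.6], [0.1, 0.3], [0.0, 0.2]]
st [ 0.542  -0.219   0.0231] [[0.6, 0.2], [0.0, 0.2], [0.4, 0.4], [0.1, 0.0], [0.3, 0.3], [0.6, 0.3], [0.1, 0.2], [0.1, 0.2], [0.1, 0.1], [0.2, 0.0]]
```

View pics/ov.png

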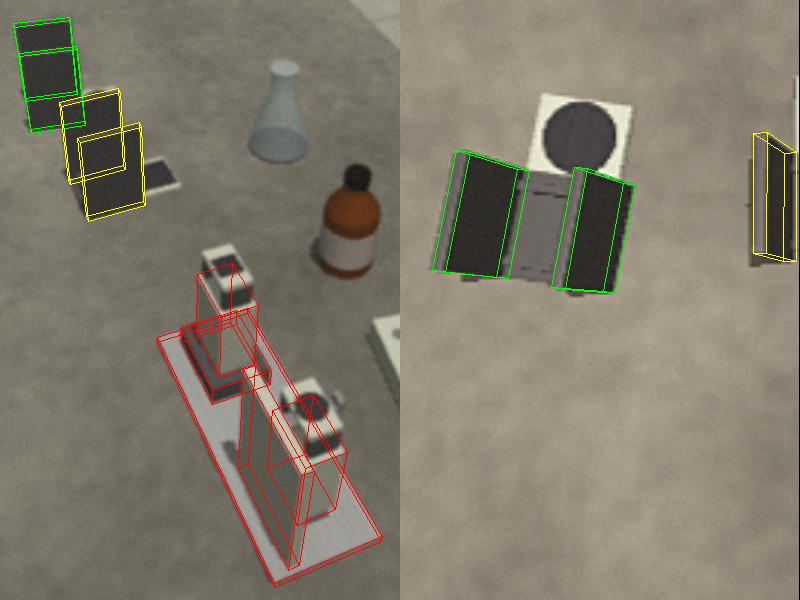

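The wireframes match both views well. The square-tag logger is on the plinth and the round-tag logger hangs on the hook. First I'll move over the plinth logger.

>>> send_rows --motion '[{"travel":[1.2,-3.2,0],"yaw":-0.05,"hand":8.5},{"travel":[1.2,-3.2,0],"yaw":-0.05,"hand":8.5},{"travel":[1.2,-3.2,0],"yaw":-0.05,"hand":8.5},{"travel":[1.2,-3.2,0],"yaw":-0.05,"hand":8.5},{"travel":[1.2,-3.2,0],"yaw":-0.05,"hand":8.5}]'

```text
clock: 0.62
tool_pos: [0.3348, 0.3998, 0.2312]
tool_rot: [-1.088, -2.947, 0.0]
force: [0.4, -0.5, 0.0]
gripper_width: 0.0847
gripper_force: 0.0
```

>>> send_rows --motion '[{"travel":[1.2,-3.2,0],"yaw":-0.05,"hand":8.5},{"travel":[1.2,-3.2,0],"yaw":-0.05,"hand":8.5},{"travel":[1.2,-3.2,0],"yaw":-0.05,"hand":8.5},{"travel":[1.2,-3.2,0],"yaw":-0.05,"hand":8.5},{"travel":[1.2,-3.2,0],"yaw":-0.05,"hand":8.5}]'

```text
clock: 1.03
tool_pos: [0.3948, 0.2398, 0.2314]
tool_rot: [-1.447, -2.788, -0.0]
force: [0.6, -0.5, 0.2]
gripper_width: 0.0851
gripper_force: 0.0
```

>>> send_rows --motion '[{"travel":[1.2,-3.2,0],"yaw":-0.05,"hand":8.5},{"travel":[1.2,-3.2,0],"yaw":-0.05,"hand":8.5},{"travel":[1.2,-3.2,0],"yaw":-0.05,"hand":8.5},{"travel":[1.2,-3.2,0],"yaw":-0.05,"hand":8.5},{"travel":[1.2,-3.2,0],"yaw":-0.05,"hand":8.5}]'

```text
clock: 1.45
tool_pos: [0.4548, 0.0798, 0.2315]
tool_rot: [1.783, 2.586, 0.001]
force: [0.3, 1.4, 0.4]
gripper_width: 0.085
gripper_force: 0.0
```

>>> send_rows --motion '[{"travel":[1.2,-3.2,0],"yaw":-0.05,"hand":8.5},{"travel":[1.2,-3.2,0],"yaw":-0.05,"hand":8.5},{"travel":[1.2,-3.2,0],"yaw":-0.05,"hand":8.5},{"travel":[1.2,-3.2,0],"yaw":-0.05,"hand":8.5},{"travel":[0,0,0],"yaw":0,"hand":8.5}]'

```text
clock: 1.87
tool_pos: [0.5039, -0.0536, 0.2318]
tool_rot: [2.04, 2.384, -0.002]
force: [-0.8, -0.5, 0.2]
gripper_width: 0.085
gripper_force: 0.0
```

```bash
cat > go.py <<'E'
import sys
from h import *
from scipy.spatial.transform import Rotation as R
# usage: go.py x y z ang -> remaining shift in cm and yaw
x,y,z,a=map(float,sys.argv[1:5]); s=arm.read_state()
r=R.from_rotvec(s['tool_rot']).as_matrix(); c=np.arctan2(r[1,1],r[0,1])
d=(a-c+np.pi/2)%np.pi-np.pi/2
print('t',round(s['clock'],2),'tcp',np.round(s['tool_pos'],4),'close ang',round(c,3),'w',round(s['gripper_width'],4),'F',np.round(s['force'],1),'gf',round(float(s['gripper_force']),1),'tilt',np.round(r[:,2],3))
print('shift cm',np.round((np.array([x,y,z])-s['tool_pos'])*100,2),'yaw',round(d,3),'j7',np.round(s['joint_pos'][6],2))
E
python3 - <<'E'
from h import *
P=json.load(open('p.json'))
for n,L in(('plinth',[0,80,0]),('hook',[0,-80,0])): print(n,place(P['st'],[L]).round(4))
E
python3 go.py 0.540 -0.139 0.081 0.023
```

```text
plinth [[ 0.5401 -0.139   0.    ]]
hook [[ 0.5438 -0.299   0.    ]]
t 1.87 tcp [ 0.5039 -0.0536  0.2318] close ang 0.155 w 0.085 F [-0.8 -0.5  0.2] gf 0.0 tilt [ 0.002 -0.003 -1.   ]
shift cm [  3.61  -8.54 -15.08] yaw -0.132 j7 0.31
```

>>> send_rows --motion '[{"travel":[1.2,-2.84,0],"yaw":-0.044,"hand":8.5},{"travel":[1.2,-2.85,0],"yaw":-0.044,"hand":8.5},{"travel":[1.2,-2.85,0],"yaw":-0.044,"hand":8.5},{"travel":[0,0,0],"yaw":0,"hand":8.5},{"travel":[0,0,-2],"yaw":0,"hand":8.5}]'

```text
clock: 2.28
tool_pos: [0.5407, -0.1348, 0.2139]
tool_rot: [2.184, 2.251, 0.004]
force: [0.7, 0.0, -0.4]
gripper_width: 0.0846
gripper_force: 0.0
```

>>> send_rows --motion '[{"travel":[0,0,-3],"yaw":0,"hand":8.5},{"travel":[0,0,-3],"yaw":0,"hand":8.5},{"travel":[0,0,-1],"yaw":0,"hand":8.5},{"travel":[0,0,0],"yaw":0,"hand":8.5}]'

```text
clock: 2.62
tool_pos: [0.5368, -0.1312, 0.139]
tool_rot: [-2.18, -2.256, 0.005]
force: [-0.3, 0.5, 0.6]
gripper_width: 0.0851
gripper_force: 0.0
```

```bash
python3 go.py 0.540 -0.139 0.081 0.023;python3 - <<'E'
from h import *
f=grab_frame('side');g=grab_frame('top')
a=cv2.resize(f['img'][230:430,270:420],None,fx=3,fy=3); b=cv2.resize(g['img'][220:345,350:460],None,fx=3,fy=3)
cv2.imwrite('pics/a1.png',np.hstack([a,cv2.copyMakeBorder(b,0,600-375,0,0,cv2.BORDER_CONSTANT)]))
E
```

```text
t 2.62 tcp [ 0.5368 -0.1312  0.139 ] close ang 0.034 w 0.0851 F [-0.3  0.5  0.6] gf 0.0 tilt [-0.005  0.001 -1.   ]
shift cm [ 0.32 -0.78 -5.8 ] yaw -0.011 j7 0.46
```

View pics/a1.png

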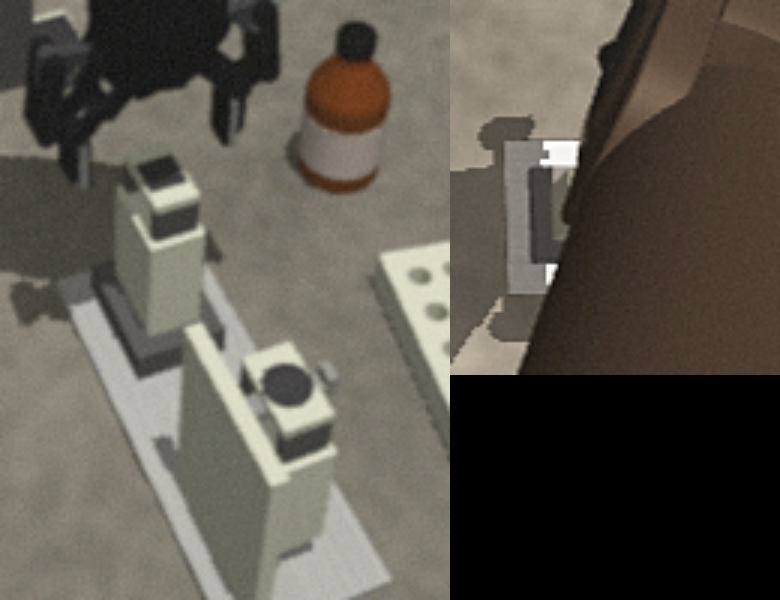

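Close view: the fingers straddle the plinth logger (160,230) along x, sitting slightly toward +y, as the state reading says. I'll correct that and descend.

>>> send_rows --motion '[{"travel":[0.3,-0.75,0],"yaw":-0.01,"hand":8.5},{"travel":[0,0,-1],"yaw":0,"hand":8.5},{"travel":[0,0,-1.5],"yaw":0,"hand":8.5},{"travel":[0,0,-1],"yaw":0,"hand":8.5},{"travel":[0,0,0],"yaw":0,"hand":8.5}]'

```text
clock: 3.13
tool_pos: [0.5406, -0.1393, 0.1047]
tool_rot: [-2.194, -2.246, 0.002]
force: [0.2, -0.1, 0.0]
gripper_width: 0.0852
gripper_force: 0.0
```

```bash
python3 go.py 0.540 -0.139 0.081 0.023
```

```text
t 3.13 tcp [ 0.5406 -0.1393  0.1047] close ang 0.024 w 0.0852 F [ 0.2 -0.1  0. ] gf 0.0 tilt [-0.002  0.    -1.   ]
shift cm [-0.06  0.03 -2.37] yaw -0.001 j7 0.5
```

>>> send_rows --motion '[{"travel":[0,0,-1.2],"yaw":0,"hand":8.5},{"travel":[0,0,-1.2],"yaw":0,"hand":8.5},{"travel":[0,0,0],"yaw":0,"hand":8.5},{"travel":[0,0,0],"yaw":0,"hand":5},{"travel":[0,0,0],"yaw":0,"hand":4}]'

```text
clock: 3.55
tool_pos: [0.5416, -0.1395, 0.0824]
tool_rot: [2.195, 2.248, -0.0]
force: [-0.6, 0.1, 0.3]
gripper_width: 0.0633
gripper_force: 0.0
```

>>> send_rows --motion '[{"travel":[0,0,0],"yaw":0,"hand":3},{"travel":[0,0,0],"yaw":0,"hand":2},{"travel":[0,0,0],"yaw":0,"hand":2},{"travel":[0,0,0],"yaw":0,"hand":2},{"travel":[0,0,0],"yaw":0,"hand":2}]'

```text
clock: 3.97
tool_pos: [0.5416, -0.1396, 0.0829]
tool_rot: [2.195, 2.248, 0.001]
force: [-1.6, 0.6, 6.4]
gripper_width: 0.0355
gripper_force: 59.8
```

```bash
python3 go.py 0.540 -0.139 0.081 0.023
```

```text
t 3.97 tcp [ 0.5416 -0.1396  0.0829] close ang 0.024 w 0.0355 F [-1.6  0.6  6.4] gf 59.8 tilt [ 0.  0. -1.]
shift cm [-0.16  0.06 -0.19] yaw -0.001 j7 0.52
```

Gripped (35.5 mm, 60 N). Next I'll lift it and carry it to the square nest.

>>> send_rows --motion '[{"travel":[0,0,1.5],"yaw":0,"hand":2},{"travel":[0,0,2.5],"yaw":0,"hand":2},{"travel":[0,0,2.8],"yaw":0,"hand":2},{"travel":[0,0,2.8],"yaw":0,"hand":2},{"travel":[0,0,2.4],"yaw":0,"hand":2}]'

```text
clock: 4.38
tool_pos: [0.5415, -0.1395, 0.2039]
tool_rot: [2.195, 2.247, 0.0]
force: [0.2, 0.1, -3.0]
gripper_width: 0.0351
gripper_force: 60.6
```

>>> send_rows --motion '[{"travel":[-0.2,1.5,0],"yaw":0.002,"hand":2},{"travel":[-0.4,2.8,0],"yaw":0.002,"hand":2},{"travel":[-0.4,3.2,0],"yaw":0.002,"hand":2},{"travel":[-0.4,3.2,0],"yaw":0.002,"hand":2},{"travel":[-0.4,3.2,0],"yaw":0.002,"hand":2}]'

```text
clock: 4.8
tool_pos: [0.5229, 0.0009, 0.2022]
tool_rot: [-2.184, -2.258, -0.0]
force: [0.5, -0.5, -3.4]
gripper_width: 0.0351
gripper_force: 60.8
```

>>> send_rows --motion '[{"travel":[-0.4,3.2,0],"yaw":0,"hand":2},{"travel":[-0.4,3.2,0],"yaw":0,"hand":2},{"travel":[-0.4,3.2,0],"yaw":0,"hand":2},{"travel":[-0.3,2.2,0],"yaw":0,"hand":2},{"travel":[0,0,0],"yaw":0,"hand":2}]'

```text
clock: 5.22
tool_pos: [0.5072, 0.1238, 0.2018]
tool_rot: [-2.173, -2.265, -0.001]
force: [-0.0, -0.2, -3.1]
gripper_width: 0.0352
gripper_force: 60.8
```

```bash
python3 go.py 0.5061 0.1514 0.059 0.035
```

```text
t 5.22 tcp [0.5072 0.1238 0.2018] close ang 0.042 w 0.0352 F [-0.  -0.2 -3.1] gf 60.8 tilt [-0.001  0.002 -1.   ]
shift cm [ -0.11   2.76 -14.28] yaw -0.007 j7 -0.11
```

>>> send_rows --motion '[{"travel":[-0.1,1.4,0],"yaw":-0.007,"hand":2},{"travel":[0,1.3,0],"yaw":0,"hand":2},{"travel":[0,0,-1],"yaw":0,"hand":2},{"travel":[0,0,-1],"yaw":0,"hand":2},{"travel":[0,0,0],"yaw":0,"hand":2}]'

```text
clock: 5.63
tool_pos: [0.5062, 0.1437, 0.1799]
tool_rot: [-2.191, -2.25, 0.006]
force: [-1.0, 0.1, -3.6]
gripper_width: 0.0351
gripper_force: 60.6
```

```bash
cat > chk.py <<'E'
import sys
from h import *
from scipy.spatial.transform import Rotation as R
# chk.py name nestkey dz : wire logger from tcp (green) in side+top
s=arm.read_state(); P=json.load(open('p.json'))
r=R.from_rotvec(s['tool_rot']).as_matrix(); c=np.arctan2(r[1,1],r[0,1])
zb=(s['tool_pos'][2]-float(sys.argv[3]))*1000; n=P[sys.argv[2]]
out=[]
for nm,k in(('side',4),('top',4)):
    f=grab_frame(nm); uv=proj(f,[[n[0],n[1],.1]])[0]
    o=np.clip(uv-[50,75],0,[540,330]).astype(int); im=cv2.resize(f['img'][o[1]:o[1]+150,o[0]:o[0]+100],None,fx=k,fy=k)
    wire(im,f,[*s['tool_pos'][:2],c],box(-18,18,-28,28,zb,zb+84),k,o,(0,255,0))
    for y in(31,-39): wire(im,f,n,box(-35,35,y,y+8,0,116),k,o,(0,255,255))
    out.append(im)
cv2.imwrite(f'pics/{sys.argv[1]}.png',np.hstack(out))
E
python3 go.py 0.5061 0.1508 0.059 0.035; python3 chk.py b1 sn 0.053
```

```text
t 5.63 tcp [0.5062 0.1437 0.1799] close ang 0.027 w 0.0351 F [-1.   0.1 -3.6] gf 60.6 tilt [-0.003 -0.002 -1.   ]
shift cm [-1.000e-02  7.100e-01 -1.209e+01] yaw 0.008 j7 -0.15
```

View pics/b1.png

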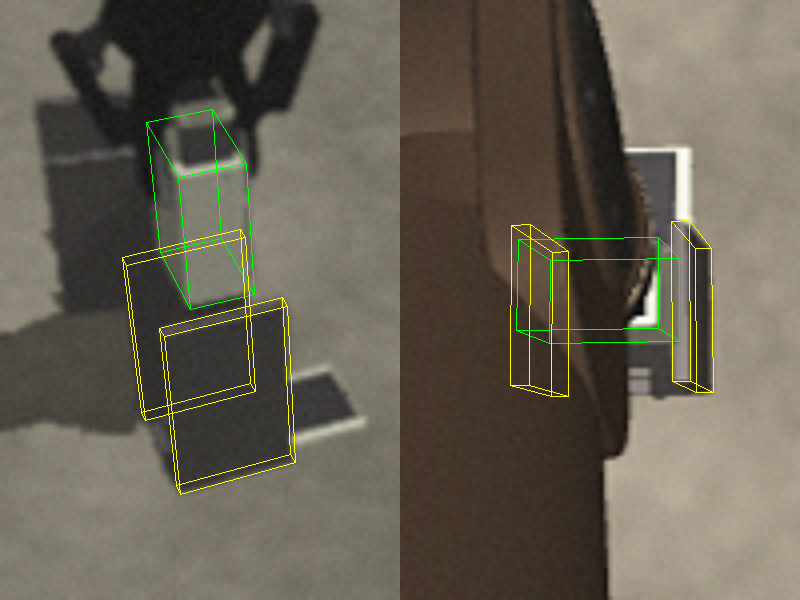

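View: the held logger (215,230) matches its predicted wireframe within about 1 px. It needs 7 mm more in +y before lowering.

>>> send_rows --motion '[{"travel":[0,0.7,0],"yaw":0.008,"hand":2},{"travel":[0,0,0],"yaw":0,"hand":2},{"travel":[0,0,0],"yaw":0,"hand":2}]'

```text
clock: 5.98
tool_pos: [0.5078, 0.152, 0.1826]
tool_rot: [2.181, 2.261, 0.001]
force: [-0.1, -0.8, -2.6]
gripper_width: 0.0351
gripper_force: 60.6
```

```bash
python3 go.py 0.5061 0.1508 0.059 0.035
```

```text
t 5.98 tcp [0.5078 0.152  0.1826] close ang 0.036 w 0.0351 F [-0.1 -0.8 -2.6] gf 60.6 tilt [ 0.001  0.    -1.   ]
shift cm [ -0.17  -0.12 -12.36] yaw -0.001 j7 -0.15
```

>>> send_rows --motion '[{"travel":[-0.15,-0.1,0],"yaw":0,"hand":2},{"travel":[0,0,-0.3],"yaw":0,"hand":2},{"travel":[0,0,-0.6],"yaw":0,"hand":2},{"travel":[0,0,-0.8],"yaw":0,"hand":2},{"travel":[0,0,-0.8],"yaw":0,"hand":2}]'

```text
clock: 6.4
tool_pos: [0.5059, 0.1505, 0.1565]
tool_rot: [-2.182, -2.26, 0.0]
force: [-0.1, 0.5, -2.9]
gripper_width: 0.0354
gripper_force: 60.7
```

>>> send_rows --motion '[{"travel":[0,0,-0.8],"yaw":0,"hand":2},{"travel":[0,0,-0.5],"yaw":0,"hand":2},{"travel":[0,0,0],"yaw":0,"hand":2},{"travel":[0,0,0],"yaw":0,"hand":2}]'

```text
clock: 6.73
tool_pos: [0.5059, 0.1504, 0.1439]
tool_rot: [-2.182, -2.26, 0.001]
force: [0.1, -0.5, -3.3]
gripper_width: 0.0353
gripper_force: 60.7
```

```bash
python3 go.py 0.5061 0.1508 0.059 0.035
```

```text
t 6.73 tcp [0.5059 0.1504 0.1439] close ang 0.035 w 0.0353 F [ 0.1 -0.5 -3.3] gf 60.7 tilt [-0.001 -0.001 -1.   ]
shift cm [ 0.02  0.04 -8.49] yaw 0.0 j7 -0.12
```

>>> send_rows --motion '[{"travel":[0,0,-0.8],"yaw":0,"hand":2},{"travel":[0,0,-1.3],"yaw":0,"hand":2},{"travel":[0,0,-1.5],"yaw":0,"hand":2},{"travel":[0,0,-1.5],"yaw":0,"hand":2},{"travel":[0,0,-1],"yaw":0,"hand":2}]'

```text
clock: 7.15
tool_pos: [0.5057, 0.1506, 0.082]
tool_rot: [-2.182, -2.26, 0.001]
force: [0.3, 0.2, -2.3]
gripper_width: 0.0355
gripper_force: 60.7
```

>>> send_rows --motion '[{"travel":[0,0,-0.6],"yaw":0,"hand":2},{"travel":[0,0,0],"yaw":0,"hand":2},{"travel":[0,0,0],"yaw":0,"hand":2}]'

```text
clock: 7.4
tool_pos: [0.5063, 0.1505, 0.0774]
tool_rot: [2.182, 2.26, -0.0]
force: [0.7, 0.6, -3.4]
gripper_width: 0.0355
gripper_force: 60.7
```

```bash
python3 go.py 0.5061 0.1508 0.059 0.035;python3 chk.py b2 sn 0.053
```

```text
t 7.4 tcp [0.5063 0.1505 0.0774] close ang 0.035 w 0.0355 F [ 0.7  0.6 -3.4] gf 60.7 tilt [ 0. -0. -1.]
shift cm [-0.02  0.03 -1.84] yaw 0.0 j7 -0.07
```

View pics/b2.png

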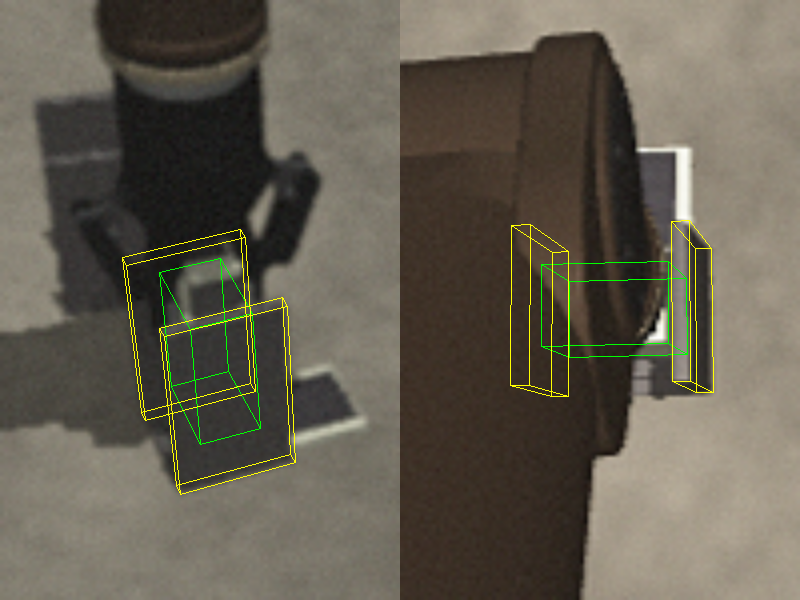

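View: the logger (215,290) is between the cheeks with no contact force. I'll lower it past the lips to the floor, watching the force.

>>> send_rows --motion '[{"travel":[0,0,-0.5],"yaw":0,"hand":2},{"travel":[0,0,-0.5],"yaw":0,"hand":2},{"travel":[0,0,-0.3],"yaw":0,"hand":2},{"travel":[0,0,0],"yaw":0,"hand":2},{"travel":[0,0,0],"yaw":0,"hand":2}]'

```text
clock: 7.92
tool_pos: [0.5059, 0.1505, 0.064]
tool_rot: [-2.182, -2.26, 0.001]
force: [-0.7, 0.2, -3.2]
gripper_width: 0.0354
gripper_force: 60.7
```

>>> send_rows --motion '[{"travel":[0,0,-0.3],"yaw":0,"hand":2},{"travel":[0,0,0],"yaw":0,"hand":2}]'

```text
clock: 8.08
tool_pos: [0.506, 0.1506, 0.061]
tool_rot: [-2.182, -2.26, 0.0]
force: [0.5, 0.4, -4.2]
gripper_width: 0.035
gripper_force: 60.7
```

```bash
python3 go.py 0.5061 0.1508 0.059 0.035
```

```text
t 8.08 tcp [0.506  0.1506 0.061 ] close ang 0.035 w 0.035 F [ 0.5  0.4 -4.2] gf 60.7 tilt [-0. -0. -1.]
shift cm [ 0.01  0.02 -0.2 ] yaw 0.0 j7 -0.05
```

>>> send_rows --motion '[{"travel":[0,0,-0.15],"yaw":0,"hand":2},{"travel":[0,0,0],"yaw":0,"hand":2}]'

```text
clock: 8.25
tool_pos: [0.506, 0.1505, 0.0596]
tool_rot: [-2.182, -2.26, 0.0]
force: [0.2, 0.9, -4.2]
gripper_width: 0.0354
gripper_force: 60.7
```

>>> send_rows --motion '[{"travel":[0,0,-0.15],"yaw":0,"hand":2},{"travel":[0,0,0],"yaw":0,"hand":2}]'

```text
clock: 8.42
tool_pos: [0.5062, 0.1506, 0.0589]
tool_rot: [-2.182, -2.26, -0.001]
force: [-2.9, -0.0, 5.3]
gripper_width: 0.0354
gripper_force: 61.6
```

Floor contact at TCP z 0.059, as predicted. Release and lift.

>>> send_rows --motion '[{"travel":[0,0,0],"yaw":0,"hand":4.2},{"travel":[0,0,0],"yaw":0,"hand":6},{"travel":[0,0,0],"yaw":0,"hand":8.5},{"travel":[0,0,0],"yaw":0,"hand":8.5},{"travel":[0,0,0],"yaw":0,"hand":8.5}]'

```text
clock: 8.83
tool_pos: [0.5062, 0.1506, 0.0583]
tool_rot: [2.182, 2.26, 0.0]
force: [0.3, -0.2, -0.9]
gripper_width: 0.0851
gripper_force: 0.0
```

>>> send_rows --motion '[{"travel":[0,0,1],"yaw":0,"hand":8.5},{"travel":[0,0,3],"yaw":0,"hand":8.5},{"travel":[0,0,3.5],"yaw":0,"hand":8.5},{"travel":[0,0,3.5],"yaw":0,"hand":8.5},{"travel":[0,0,3.5],"yaw":0,"hand":8.5}]'

```text
clock: 9.25
tool_pos: [0.5057, 0.1501, 0.2056]
tool_rot: [2.183, 2.259, -0.001]
force: [0.3, 0.4, 0.3]
gripper_width: 0.0852
gripper_force: 0.0
```

>>> send_rows --motion '[{"travel":[0,0,2.5],"yaw":0,"hand":8.5},{"travel":[0.2,-1.5,0],"yaw":-0.1,"hand":8.5},{"travel":[0.3,-3,0],"yaw":-0.1,"hand":8.5},{"travel":[0.3,-3,0],"yaw":-0.1,"hand":8.5},{"travel":[0.3,-3,0],"yaw":-0.1,"hand":8.5}]'

```text
clock: 9.67
tool_pos: [0.517, 0.0445, 0.2293]
tool_rot: [2.591, 1.776, 0.002]
force: [0.7, -0.4, 0.6]
gripper_width: 0.0851
gripper_force: 0.0
```

>>> send_rows --motion '[{"travel":[0.3,-3,0],"yaw":-0.1,"hand":8.5},{"travel":[0.3,-3,0],"yaw":-0.1,"hand":8.5},{"travel":[0.3,-3,0],"yaw":-0.1,"hand":8.5},{"travel":[0.3,-3,0],"yaw":-0.1,"hand":8.5},{"travel":[0.3,-3,0],"yaw":-0.1,"hand":8.5}]'

```text
clock: 10.08
tool_pos: [0.5319, -0.1059, 0.2292]
tool_rot: [-2.951, -1.078, -0.001]
force: [0.5, 0.2, -0.4]
gripper_width: 0.0853
gripper_force: 0.0
```

>>> send_rows --motion '[{"travel":[0.3,-3,0],"yaw":-0.1,"hand":8.5},{"travel":[0.3,-3,0],"yaw":-0.1,"hand":8.5},{"travel":[0.3,-3,0],"yaw":-0.1,"hand":8.5},{"travel":[0.3,-3,0],"yaw":-0.1,"hand":8.5},{"travel":[0,0,0],"yaw":0,"hand":8.5}]'

```text
clock: 10.5
tool_pos: [0.5429, -0.2311, 0.2296]
tool_rot: [3.104, 0.458, 0.0]
force: [-1.6, -0.4, 1.0]
gripper_width: 0.0849
gripper_force: 0.0
```

```bash
python3 go.py 0.5438 -0.299 0.085 -1.548
python3 - <<'E'
from h import *
# check square logger in nest, numeric: tag on loop top centroid in the top view
g=grab_frame('top');P=json.load(open('p.json'))
cv2.imwrite('pics/n1.png',np.hstack([cv2.resize(g['img'][250:350,190:290],None,fx=4,fy=4)]))
E
```

```text
t 10.5 tcp [ 0.5429 -0.2311  0.2296] close ang -1.278 w 0.0849 F [-1.6 -0.4  1. ] gf 0.0 tilt [ 0.001 -0.004 -1.   ]
shift cm [  0.09  -6.79 -14.46] yaw -0.27 j7 -0.57
```

View pics/n1.png

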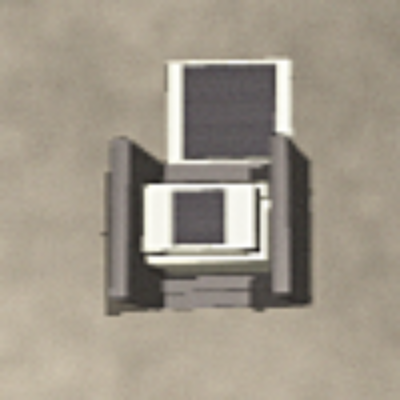

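View: the square logger stands seated in the square nest, tag centre (200,217), level with the cheek gap. Next is the hook.

>>> send_rows --motion '[{"travel":[0,-2.2,0],"yaw":-0.09,"hand":8.5},{"travel":[0,-2.2,0],"yaw":-0.09,"hand":8.5},{"travel":[0,-2.2,0],"yaw":-0.09,"hand":8.5},{"travel":[0,0,0],"yaw":0,"hand":8.5},{"travel":[0,0,0],"yaw":0,"hand":8.5}]'

```text
clock: 10.97
tool_pos: [0.5437, -0.2906, 0.2286]
tool_rot: [3.141, 0.056, -0.001]
force: [0.0, 0.1, -0.2]
gripper_width: 0.0851
gripper_force: 0.0
```

```bash
python3 go.py 0.5438 -0.299 0.085 -1.548
python3 - <<'E'
from h import *
g=grab_frame('top');P=json.load(open('p.json'))
L=[[-9,0,120.5]]
print(proj(g,place(P['sn'],[[0,0,120]])), 'seen', (200.5)/4-.5+190,(217.5)/4-.5+250)
E
```

```text
t 10.97 tcp [ 0.5437 -0.2906  0.2286] close ang -1.535 w 0.0851 F [ 0.   0.1 -0.2] gf 0.0 tilt [-0. -0. -1.]
shift cm [ 1.000e-02 -8.400e-01 -1.436e+01] yaw -0.013 j7 -0.69
[[239.34912061 303.02030763]] seen 239.625 303.875
```

>>> send_rows --motion '[{"travel":[0,-0.85,0],"yaw":-0.013,"hand":8.5},{"travel":[0,0,-1.5],"yaw":0,"hand":8.5},{"travel":[0,0,-2.5],"yaw":0,"hand":8.5},{"travel":[0,0,-2.0],"yaw":0,"hand":8.5},{"travel":[0,0,-0.8],"yaw":0,"hand":8.5}]'

```text
clock: 11.43
tool_pos: [0.5435, -0.2969, 0.1579]
tool_rot: [-3.139, -0.039, 0.004]
force: [-0.6, 0.5, -0.5]
gripper_width: 0.0851
gripper_force: 0.0
```

>>> send_rows --motion '[{"travel":[0,0,0],"yaw":0,"hand":8.5},{"travel":[0,0,0],"yaw":0,"hand":8.5}]'

```text
clock: 11.6
tool_pos: [0.5444, -0.2987, 0.1608]
tool_rot: [-3.141, -0.037, 0.0]
force: [0.5, -0.6, 0.4]
gripper_width: 0.0852
gripper_force: 0.0
```

```bash
python3 go.py 0.5438 -0.299 0.085 -1.548
python3 - <<'E'
from h import *
f=grab_frame('side')
cv2.imwrite('pics/a2.png',cv2.resize(f['img'][270:450,280:430],None,fx=3,fy=3))
E
```

```text
t 11.6 tcp [ 0.5444 -0.2987  0.1608] close ang -1.547 w 0.0852 F [ 0.5 -0.6  0.4] gf 0.0 tilt [-0.  0. -1.]
shift cm [-0.06 -0.03 -7.58] yaw -0.001 j7 -0.64
```

View pics/a2.png

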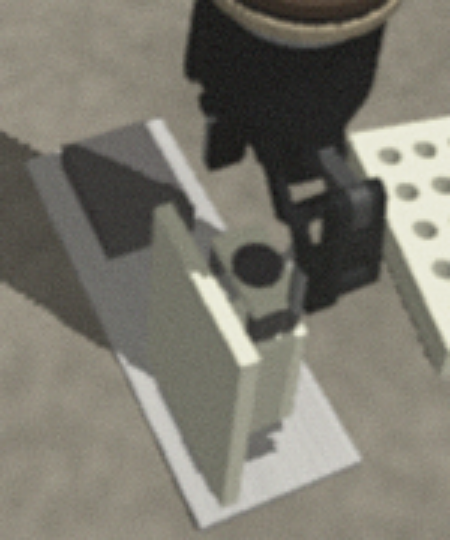

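View: the fingers straddle the hung logger, at (225,140) and (345,250), over the tag (257,265). Aligned, so I'll descend and close.

>>> send_rows --motion '[{"travel":[0,0,-1],"yaw":0,"hand":8.5},{"travel":[0,0,-2],"yaw":0,"hand":8.5},{"travel":[0,0,-2],"yaw":0,"hand":8.5},{"travel":[0,0,-1],"yaw":0,"hand":8.5},{"travel":[0,0,0],"yaw":0,"hand":8.5}]'

```text
clock: 12.07
tool_pos: [0.5432, -0.2981, 0.0985]
tool_rot: [-3.14, -0.036, 0.004]
force: [-0.7, 0.4, 0.6]
gripper_width: 0.0851
gripper_force: 0.0
```

>>> send_rows --motion '[{"travel":[0,0,-0.8],"yaw":0,"hand":8.5},{"travel":[0,0,-0.6],"yaw":0,"hand":8.5},{"travel":[0,0,0],"yaw":0,"hand":8.5},{"travel":[0,0,0],"yaw":0,"hand":8.5}]'

```text
clock: 12.4
tool_pos: [0.5442, -0.299, 0.0865]
tool_rot: [3.141, 0.036, 0.0]
force: [-0.0, -0.2, 0.5]
gripper_width: 0.0849
gripper_force: 0.0
```

```bash
python3 go.py 0.5438 -0.299 0.085 -1.548
```

```text
t 12.4 tcp [ 0.5442 -0.299   0.0865] close ang -1.548 w 0.0849 F [-0.  -0.2  0.5] gf 0.0 tilt [ 0. -0. -1.]
shift cm [-0.04  0.   -0.15] yaw 0.0 j7 -0.58
```

>>> send_rows --motion '[{"travel":[0,0,0],"yaw":0,"hand":7},{"travel":[0,0,0],"yaw":0,"hand":6.3},{"travel":[0,0,0],"yaw":0,"hand":5.9},{"travel":[0,0,0],"yaw":0,"hand":5.5},{"travel":[0,0,0],"yaw":0,"hand":4}]'

```text
clock: 12.82
tool_pos: [0.5443, -0.2988, 0.087]
tool_rot: [-3.141, -0.036, -0.001]
force: [-2.1, 2.4, 6.6]
gripper_width: 0.0549
gripper_force: 62.0
```

>>> send_rows --motion '[{"travel":[0,0,0],"yaw":0,"hand":4},{"travel":[0,0,0],"yaw":0,"hand":4},{"travel":[0,0,0],"yaw":0,"hand":4}]'

```text
clock: 13.07
tool_pos: [0.5443, -0.2988, 0.087]
tool_rot: [-3.141, -0.036, -0.001]
force: [-1.0, 1.7, 6.1]
gripper_width: 0.0547
gripper_force: 62.0
```

```bash
python3 go.py 0.5442 -0.299 0.0975 -1.548
```

```text
t 13.07 tcp [ 0.5443 -0.2988  0.087 ] close ang -1.548 w 0.0547 F [-1.   1.7  6.1] gf 62.0 tilt [ 0.001  0.    -1.   ]
shift cm [-0.01 -0.02  1.05] yaw -0.0 j7 -0.58
```

>>> send_rows --motion '[{"travel":[0,0,0.4],"yaw":0,"hand":4},{"travel":[0,0,0.4],"yaw":0,"hand":4},{"travel":[0,0,0.3],"yaw":0,"hand":4},{"travel":[0,0,0],"yaw":0,"hand":4},{"travel":[0,0,0],"yaw":0,"hand":4}]'

```text
clock: 13.48
tool_pos: [0.5441, -0.299, 0.0975]
tool_rot: [3.141, 0.036, 0.0]
force: [-0.5, 0.5, -2.8]
gripper_width: 0.055
gripper_force: 64.0
```

```bash
python3 go.py 0.5442 -0.299 0.0980 -1.548
```

```text
t 13.48 tcp [ 0.5441 -0.299   0.0975] close ang -1.548 w 0.055 F [-0.5  0.5 -2.8] gf 64.0 tilt [ 0. -0. -1.]
shift cm [0.01 0.   0.05] yaw 0.0 j7 -0.58
```

>>> send_rows --motion '[{"travel":[0.3,0.01,0.05],"yaw":0,"hand":4},{"travel":[0.5,0.01,0],"yaw":0,"hand":4},{"travel":[0.6,0.01,0],"yaw":0,"hand":4},{"travel":[0.6,0.01,0],"yaw":0,"hand":4},{"travel":[0.6,0.01,0],"yaw":0,"hand":4}]'

```text
clock: 13.9
tool_pos: [0.571, -0.2982, 0.0977]
tool_rot: [3.141, 0.036, 0.0]
force: [0.0, -0.4, -3.2]
gripper_width: 0.0548
gripper_force: 64.0
```

>>> send_rows --motion '[{"travel":[0.6,0.01,0],"yaw":0,"hand":4},{"travel":[0.6,0.01,0],"yaw":0,"hand":4},{"travel":[0.6,0.01,0],"yaw":0,"hand":4},{"travel":[0.6,0.01,0],"yaw":0,"hand":4},{"travel":[0.6,0.01,0],"yaw":0,"hand":4}]'

```text
clock: 14.32
tool_pos: [0.6007, -0.2979, 0.0978]
tool_rot: [3.141, 0.036, -0.0]
force: [-0.4, 0.1, -3.1]
gripper_width: 0.0548
gripper_force: 64.0
```

>>> send_rows --motion '[{"travel":[0.5,0.01,0],"yaw":0,"hand":4},{"travel":[0,0,0],"yaw":0,"hand":4},{"travel":[0,0,0],"yaw":0,"hand":4}]'

```text
clock: 14.57
tool_pos: [0.6052, -0.2978, 0.0977]
tool_rot: [3.141, 0.036, -0.0]
force: [-0.1, -0.8, -3.9]
gripper_width: 0.0553
gripper_force: 64.0
```

```bash
python3 go.py 0.6 -0.299 0.220 -1.548;  python3 - <<'E'
from h import *
f=grab_frame('side')
cv2.imwrite('pics/a3.png',cv2.resize(f['img'][270:450,280:430],None,fx=3,fy=3))
E
```

```text
t 14.57 tcp [ 0.6052 -0.2978  0.0977] close ang -1.548 w 0.0553 F [-0.1 -0.8 -3.9] gf 64.0 tilt [-0. -0. -1.]
shift cm [-0.52 -0.12 12.23] yaw -0.0 j7 -0.65
```

View pics/a3.png

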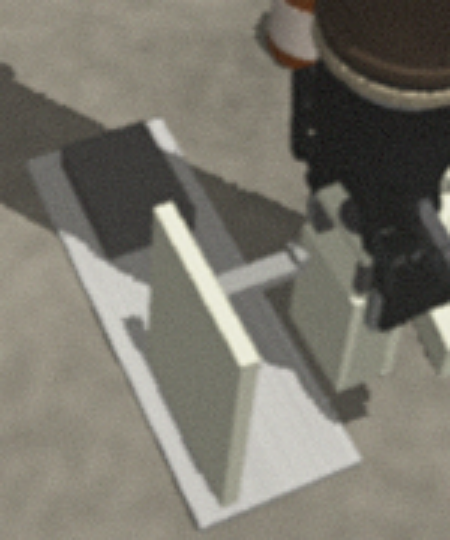

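View: the logger (345,290) is fully clear of the hook tip (300,255) and hangs straight in the grip. I'll raise it and carry it to open bench at about (0.50, 0.02).

>>> send_rows --motion '[{"travel":[0,0,1],"yaw":0,"hand":4},{"travel":[0,0,2.3],"yaw":0,"hand":4},{"travel":[0,0,2.8],"yaw":0,"hand":4},{"travel":[0,0,2.6],"yaw":0,"hand":4},{"travel":[0,0,1.5],"yaw":0,"hand":4}]'

```text
clock: 15.03
tool_pos: [0.6053, -0.2991, 0.2039]
tool_rot: [3.139, 0.034, 0.005]
force: [0.3, -0.6, -3.1]
gripper_width: 0.0547
gripper_force: 64.3
```

>>> send_rows --motion '[{"travel":[-0.4,1.2,0],"yaw":0,"hand":4},{"travel":[-0.8,2.4,0],"yaw":0,"hand":4},{"travel":[-1,3,0],"yaw":0,"hand":4},{"travel":[-1,3,0],"yaw":0,"hand":4},{"travel":[-1,3,0],"yaw":0,"hand":4}]'

```text
clock: 15.45
tool_pos: [0.5621, -0.1711, 0.2005]
tool_rot: [-3.141, -0.034, -0.001]
force: [1.0, 0.8, -2.3]
gripper_width: 0.055
gripper_force: 64.2
```

>>> send_rows --motion '[{"travel":[-1,3,0],"yaw":0,"hand":4},{"travel":[-1,3,0],"yaw":0,"hand":4},{"travel":[-1,3,0],"yaw":0,"hand":4},{"travel":[-1,3,0],"yaw":0,"hand":4},{"travel":[-1,3,0],"yaw":0,"hand":4}]'

```text
clock: 15.87
tool_pos: [0.5121, -0.0209, 0.2005]
tool_rot: [-3.14, -0.034, -0.001]
force: [-0.3, 0.7, -2.2]
gripper_width: 0.0553
gripper_force: 64.2
```

>>> send_rows --motion '[{"travel":[-0.8,2.4,0],"yaw":0,"hand":4},{"travel":[-0.5,1.5,0],"yaw":0,"hand":4},{"travel":[0,0,0],"yaw":0,"hand":4},{"travel":[0,0,0],"yaw":0,"hand":4}]'

```text
clock: 16.2
tool_pos: [0.4998, 0.0178, 0.2004]
tool_rot: [-3.14, -0.038, -0.001]
force: [0.4, -1.4, -2.3]
gripper_width: 0.0549
gripper_force: 64.5
```

```bash
python3 go.py 0.50 0.02 0.0570 -1.548
```

```text
t 16.2 tcp [0.4998 0.0178 0.2004] close ang -1.546 w 0.0549 F [ 0.4 -1.4 -2.3] gf 64.5 tilt [ 0.     0.001 -1.   ]
shift cm [  0.02   0.22 -14.34] yaw -0.002 j7 -1.24
```

>>> send_rows --motion '[{"travel":[0,0,-1.5],"yaw":0,"hand":4},{"travel":[0,0,-2.8],"yaw":0,"hand":4},{"travel":[0,0,-3],"yaw":0,"hand":4},{"travel":[0,0,-2.7],"yaw":0,"hand":4},{"travel":[0,0,-1.7],"yaw":0,"hand":4}]'

```text
clock: 16.62
tool_pos: [0.4994, 0.0155, 0.0811]
tool_rot: [3.141, 0.032, -0.002]
force: [-0.8, -0.0, -2.0]
gripper_width: 0.0547
gripper_force: 64.3
```

>>> send_rows --motion '[{"travel":[0,0,-0.8],"yaw":0,"hand":4},{"travel":[0,0,-0.5],"yaw":0,"hand":4},{"travel":[0,0,-0.3],"yaw":0,"hand":4},{"travel":[0,0,0],"yaw":0,"hand":4},{"travel":[0,0,0],"yaw":0,"hand":4}]'

```text
clock: 17.03
tool_pos: [0.5008, 0.017, 0.0677]
tool_rot: [-3.141, -0.035, -0.002]
force: [0.5, -0.1, -2.2]
gripper_width: 0.0547
gripper_force: 64.3
```

```bash
python3 go.py 0.50 0.02 0.0570 -1.548
```

```text
t 17.03 tcp [0.5008 0.017  0.0677] close ang -1.548 w 0.0547 F [ 0.5 -0.1 -2.2] gf 64.3 tilt [ 0.001  0.    -1.   ]
shift cm [-0.08  0.3  -1.07] yaw 0.0 j7 -1.05
```

>>> send_rows --motion '[{"travel":[0,0,-0.4],"yaw":0,"hand":4},{"travel":[0,0,-0.3],"yaw":0,"hand":4},{"travel":[0,0,0],"yaw":0,"hand":4}]'

```text
clock: 17.28
tool_pos: [0.5, 0.0174, 0.0596]
tool_rot: [-3.141, -0.036, 0.0]
force: [-0.7, 0.1, -2.5]
gripper_width: 0.0546
gripper_force: 64.4
```

>>> send_rows --motion '[{"travel":[0,0,-0.15],"yaw":0,"hand":4},{"travel":[0,0,0],"yaw":0,"hand":4}]'

```text
clock: 17.45
tool_pos: [0.5, 0.0172, 0.0582]
tool_rot: [3.141, 0.036, -0.0]
force: [-0.1, -0.3, -3.3]
gripper_width: 0.0546
gripper_force: 64.4
```

>>> send_rows --motion '[{"travel":[0,0,-0.15],"yaw":0,"hand":4},{"travel":[0,0,0],"yaw":0,"hand":4}]'

```text
clock: 17.62
tool_pos: [0.5003, 0.0171, 0.0573]
tool_rot: [-3.141, -0.035, -0.001]
force: [-1.6, 0.0, 6.4]
gripper_width: 0.0548
gripper_force: 65.5
```

Bench contact felt. Release, rise, and turn a quarter turn.

>>> send_rows --motion '[{"travel":[0,0,0],"yaw":0,"hand":6},{"travel":[0,0,0],"yaw":0,"hand":7},{"travel":[0,0,0],"yaw":0,"hand":8.5},{"travel":[0,0,0],"yaw":0,"hand":8.5},{"travel":[0,0,0],"yaw":0,"hand":8.5}]'

```text
clock: 18.03
tool_pos: [0.5001, 0.0172, 0.0568]
tool_rot: [3.141, 0.036, 0.0]
force: [0.4, 0.1, -0.9]
gripper_width: 0.085
gripper_force: 0.0
```

>>> send_rows --motion '[{"travel":[0,0,1.5],"yaw":0,"hand":8.5},{"travel":[0,0,3],"yaw":0,"hand":8.5},{"travel":[0,0,3.5],"yaw":0,"hand":8.5},{"travel":[0,0,3],"yaw":0,"hand":8.5},{"travel":[0,0,1],"yaw":0,"hand":8.5}]'

```text
clock: 18.45
tool_pos: [0.5018, 0.0166, 0.1804]
tool_rot: [-3.141, -0.035, -0.007]
force: [1.2, -0.7, 0.4]
gripper_width: 0.0847
gripper_force: 0.0
```

>>> send_rows --motion '[{"travel":[0,0,0],"yaw":0.11,"hand":8.5},{"travel":[0,0,0],"yaw":0.11,"hand":8.5},{"travel":[0,0,0],"yaw":0.11,"hand":8.5},{"travel":[0,0,0],"yaw":0.11,"hand":8.5},{"travel":[0,0,0],"yaw":0.11,"hand":8.5}]'

```text
clock: 18.87
tool_pos: [0.4998, 0.0174, 0.1765]
tool_rot: [-3.011, -0.896, 0.0]
force: [-0.2, -0.4, 0.7]
gripper_width: 0.0852
gripper_force: 0.0
```

>>> send_rows --motion '[{"travel":[0,0,0],"yaw":0.11,"hand":8.5},{"travel":[0,0,0],"yaw":0.11,"hand":8.5},{"travel":[0,0,0],"yaw":0.11,"hand":8.5},{"travel":[0,0,0],"yaw":0.11,"hand":8.5},{"travel":[0,0,0],"yaw":0.11,"hand":8.5}]'

```text
clock: 19.28
tool_pos: [0.4998, 0.0173, 0.1764]
tool_rot: [-2.655, -1.68, 0.001]
force: [0.7, 0.0, -0.3]
gripper_width: 0.085
gripper_force: 0.0
```

>>> send_rows --motion '[{"travel":[0,0,0],"yaw":0.11,"hand":8.5},{"travel":[0,0,0],"yaw":0.11,"hand":8.5},{"travel":[0,0,0],"yaw":0.11,"hand":8.5},{"travel":[0,0,0],"yaw":0.11,"hand":8.5},{"travel":[0,0,0],"yaw":0,"hand":8.5}]'

```text
clock: 19.7
tool_pos: [0.4998, 0.0171, 0.1765]
tool_rot: [-2.224, -2.218, 0.0]
force: [0.1, -0.5, -0.1]
gripper_width: 0.085
gripper_force: 0.0
```

```bash
python3 go.py 0.5003 0.0171 0.0570 0.023
python3 - <<'E'
from h import *
# where is the round-tag logger? white block in side view vs predicted: dark tag on the front/loop top, blobs
f=grab_frame('side')
p=[.5003,.0171,.023]
uv=proj(f,place(p,[[0,0,114],[18,0,42],[18,28,0],[18,-28,0],[-18,-28,0],[-18,-28,84],[18,-28,84]]));print(uv.round(1).tolist())
u,v=uv[4].astype(int)
g=cv2.cvtColor(f['img'],cv2.COLOR_BGR2GRAY); x0,x1,y0,y1=int(uv[:,0].min())-14,int(uv[:,0].max())+14,int(uv[:,1].min())-10,int(uv[:,1].max())+8
print(x0,y0); 
for r in g[y0:y1:2,x0:x1:2]: print(' '.join('%3d'%k for k in r))
E
```

```text
t 19.7 tcp [0.4998 0.0171 0.1765] close ang -0.003 w 0.085 F [ 0.1 -0.5 -0.1] gf 0.0 tilt [-0.  0. -1.]
shift cm [  0.05  -0.   -11.95] yaw 0.026 j7 0.1
[[275.5, 250.7], [285.1, 273.8], [281.3, 279.1], [290.1, 296.2], [274.2, 301.0], [272.3, 272.7], [289.1, 268.0]]
258 240
 47  52  47  52  46  51  55  51  49  46  56  57  56  63  57  61  55  56  75 121 126 126 118
 48  44  50  51  52  46  49  47  49  58  62  59  58  64  63  55  62  57  57 103 128 121 116
 53  43  55  46  47  51  62  80  98 107 106  61  61  59  65  56  60  56  57  63 134 121 116
 50  49  50  48  88 107 113 112 102 102 106  86  58  57  56  66  59  58  68 108 159 144 118
 47  50  43  43  93 113 102  61  42  40  47  81  90  54  74  96 118 185 194 191 176 132 112
 50  50  45  45  62  98  52  27  38  50  61  61 104 165 200 190 174 148 126 115 115 110 111
 48  49  53  48  45  93  63  52  60  65  57  57 149 182 139 130 116 117 112 110 104 111 110
 48  45  54  53  47  76 130  74  58  56  61 113 195 186 125 114 117 114 113 111 105 115 117
 54  48  44  62  65  46 134 197 169 151 184 208 210 205 150 117 113 116 113 113 110 121 12
[... 1601 characters left out ...]
 125 130 131 132 127 132 136 127 119 114 115 116 123 119
125 120 118 122 123 127  90  86 117 133 126 132 135 128 124 131 126 115 122 117 120 114 113
125 120 116 122 122 124 118  82 117 126 132 128 128 132 132 126 119 126 117 119 114 117 113
126 126 126 123 127 125 119  99 114 127 132 131 122 133 111 120 122 126 118 118 116 115 116
127 128 128 125 125 120 116 116 119 124 124 115 120 123 123 122 122 115 119 125 116 119 119
129 128 131 117 121 118 121 122 120 122 124 123 121 117 119 119 114 117 117 119 122 114 121
135 130 127 123 120 116 117 121 117 123 124 126 125 130 118 114 115 119 119 119 122 117 114
136 135 134 122 124 118 125 118 121 122 118 119 119 123 122 122 119 125 116 118 120 117 115
```

The logger stands where predicted: its bottom corner shows at about (273,300) against a predicted (274,301). Take it across front and back.

>>> send_rows --motion '[{"travel":[0,0,-1],"yaw":0.026,"hand":8.5},{"travel":[0,0,-2],"yaw":0,"hand":8.5},{"travel":[0,0,-2.5],"yaw":0,"hand":8.5},{"travel":[0,0,-2.5],"yaw":0,"hand":8.5},{"travel":[0,0,-2.2],"yaw":0,"hand":8.5}]'

```text
clock: 20.17
tool_pos: [0.4997, 0.0172, 0.0734]
tool_rot: [2.206, 2.236, -0.001]
force: [-0.1, 0.2, -0.4]
gripper_width: 0.085
gripper_force: 0.0
```

>>> send_rows --motion '[{"travel":[0,0,-1.2],"yaw":0,"hand":8.5},{"travel":[0,0,-0.9],"yaw":0,"hand":8.5},{"travel":[0,0,0],"yaw":0,"hand":8.5},{"travel":[0,0,0],"yaw":0,"hand":8.5}]'

```text
clock: 20.5
tool_pos: [0.5001, 0.017, 0.0538]
tool_rot: [-2.203, -2.239, 0.001]
force: [-0.1, -0.6, -0.3]
gripper_width: 0.0846
gripper_force: 0.0
```

```bash
python3 go.py 0.5003 0.0171 0.0530 0.023
```

```text
t 20.5 tcp [0.5001 0.017  0.0538] close ang 0.016 w 0.0846 F [-0.1 -0.6 -0.3] gf 0.0 tilt [-0. -0. -1.]
shift cm [ 0.02  0.01 -0.08] yaw 0.007 j7 0.25
```

>>> send_rows --motion '[{"travel":[0,0,0],"yaw":0,"hand":6},{"travel":[0,0,0],"yaw":0,"hand":4.5},{"travel":[0,0,0],"yaw":0,"hand":3.5},{"travel":[0,0,0],"yaw":0,"hand":2},{"travel":[0,0,0],"yaw":0,"hand":2}]'

```text
clock: 20.92
tool_pos: [0.5003, 0.0173, 0.0545]
tool_rot: [2.201, 2.241, 0.001]
force: [-2.7, 1.3, 7.1]
gripper_width: 0.035
gripper_force: 59.3
```

>>> send_rows --motion '[{"travel":[0,0,0],"yaw":0,"hand":2},{"travel":[0,0,0],"yaw":0,"hand":2},{"travel":[0,0,0.5],"yaw":0,"hand":2},{"travel":[0,0,0],"yaw":0,"hand":2}]'

```text
clock: 21.25
tool_pos: [0.5003, 0.0172, 0.0595]
tool_rot: [2.201, 2.241, 0.001]
force: [0.3, 0.0, -2.0]
gripper_width: 0.0351
gripper_force: 60.5
```

```bash
python3 go.py 0.4881 0.3306 0.215 -0.126
```

```text
t 21.25 tcp [0.5003 0.0172 0.0595] close ang 0.018 w 0.0351 F [ 0.3  0.  -2. ] gf 60.5 tilt [ 0.001  0.    -1.   ]
shift cm [-1.22 31.34 15.55] yaw -0.144 j7 0.25
```

>>> send_rows --motion '[{"travel":[0,0,1.5],"yaw":0,"hand":2},{"travel":[0,0,3.2],"yaw":0,"hand":2},{"travel":[0,0,3.8],"yaw":0,"hand":2},{"travel":[0,0,3.8],"yaw":0,"hand":2},{"travel":[0,0,3.2],"yaw":0,"hand":2}]'

```text
clock: 21.67
tool_pos: [0.4999, 0.0167, 0.2161]
tool_rot: [2.202, 2.24, 0.0]
force: [0.7, 0.8, -3.0]
gripper_width: 0.0354
gripper_force: 60.8
```

>>> send_rows --motion '[{"travel":[0,1.2,0],"yaw":-0.012,"hand":2},{"travel":[-0.1,2.4,0],"yaw":-0.012,"hand":2},{"travel":[-0.1,3,0],"yaw":-0.012,"hand":2},{"travel":[-0.1,3,0],"yaw":-0.012,"hand":2},{"travel":[-0.1,3,0],"yaw":-0.012,"hand":2}]'

```text
clock: 22.08
tool_pos: [0.4956, 0.1443, 0.2139]
tool_rot: [-2.269, -2.172, -0.0]
force: [-0.4, 0.7, -1.7]
gripper_width: 0.0352
gripper_force: 61.0
```

>>> send_rows --motion '[{"travel":[-0.1,3,0],"yaw":-0.012,"hand":2},{"travel":[-0.1,3,0],"yaw":-0.012,"hand":2},{"travel":[-0.1,3,0],"yaw":-0.012,"hand":2},{"travel":[-0.1,3,0],"yaw":-0.012,"hand":2},{"travel":[-0.1,3,0],"yaw":-0.012,"hand":2}]'

```text
clock: 22.5
tool_pos: [0.4905, 0.2945, 0.2136]
tool_rot: [-2.332, -2.104, 0.001]
force: [0.5, 0.5, -2.7]
gripper_width: 0.0351
gripper_force: 61.0
```

>>> send_rows --motion '[{"travel":[-0.1,2,0],"yaw":-0.012,"hand":2},{"travel":[0,1.2,0],"yaw":0,"hand":2},{"travel":[0,0,0],"yaw":0,"hand":2},{"travel":[0,0,0],"yaw":0,"hand":2}]'

```text
clock: 22.83
tool_pos: [0.49, 0.3246, 0.2135]
tool_rot: [2.343, 2.091, -0.002]
force: [0.1, -0.1, -2.6]
gripper_width: 0.0353
gripper_force: 61.0
```

```bash
python3 go.py 0.4881 0.3306 0.0605 -0.126
```

```text
t 22.83 tcp [0.49   0.3246 0.2135] close ang -0.113 w 0.0353 F [ 0.1 -0.1 -2.6] gf 61.0 tilt [-0.    -0.001 -1.   ]
shift cm [ -0.19   0.6  -15.3 ] yaw -0.013 j7 -0.56
```

>>> send_rows --motion '[{"travel":[-0.2,0.6,0],"yaw":-0.013,"hand":2},{"travel":[0,0,-0.8],"yaw":0,"hand":2},{"travel":[0,0,-1.2],"yaw":0,"hand":2},{"travel":[0,0,-0.8],"yaw":0,"hand":2},{"travel":[0,0,0],"yaw":0,"hand":2}]'

```text
clock: 23.25
tool_pos: [0.4871, 0.3298, 0.1838]
tool_rot: [-2.359, -2.075, 0.005]
force: [0.2, 0.2, -2.3]
gripper_width: 0.0353
gripper_force: 60.9
```

>>> send_rows --motion '[{"travel":[0,0,0],"yaw":0,"hand":2},{"travel":[0,0,0],"yaw":0,"hand":2}]'

```text
clock: 23.42
tool_pos: [0.4884, 0.3309, 0.1861]
tool_rot: [2.359, 2.075, 0.0]
force: [0.2, 0.4, -2.5]
gripper_width: 0.0351
gripper_force: 60.9
```

```bash
python3 go.py 0.4881 0.3306 0.0605 -0.126
```

```text
t 23.42 tcp [0.4884 0.3309 0.1861] close ang -0.128 w 0.0351 F [ 0.2  0.4 -2.5] gf 60.9 tilt [ 0.  0. -1.]
shift cm [ -0.03  -0.03 -12.56] yaw 0.002 j7 -0.57
```

Aligned within 0.5 mm. Now I'll lower it gradually.

>>> send_rows --motion '[{"travel":[0,0,-0.5],"yaw":0,"hand":2},{"travel":[0,0,-0.7],"yaw":0,"hand":2},{"travel":[0,0,-0.8],"yaw":0,"hand":2},{"travel":[0,0,-0.8],"yaw":0,"hand":2},{"travel":[0,0,-0.7],"yaw":0,"hand":2}]'

```text
clock: 23.83
tool_pos: [0.4879, 0.3316, 0.1499]
tool_rot: [-2.357, -2.076, -0.0]
force: [-0.0, 2.0, -0.9]
gripper_width: 0.035
gripper_force: 60.9
```

>>> send_rows --motion '[{"travel":[0,0,-0.5],"yaw":0,"hand":2},{"travel":[0,0,0],"yaw":0,"hand":2},{"travel":[0,0,0],"yaw":0,"hand":2}]'

```text
clock: 24.08
tool_pos: [0.4877, 0.3316, 0.1453]
tool_rot: [-2.357, -2.076, 0.001]
force: [-0.6, 3.8, -4.7]
gripper_width: 0.0351
gripper_force: 60.7
```

```bash
python3 go.py 0.4881 0.3306 0.0605 -0.126
```

```text
t 24.08 tcp [0.4877 0.3316 0.1453] close ang -0.127 w 0.0351 F [-0.6  3.8 -4.7] gf 60.7 tilt [-0.001 -0.    -1.   ]
shift cm [ 0.04 -0.1  -8.48] yaw 0.001 j7 -0.54
```

A +3.8 N side force means it is brushing the −y cheek. I'll ease it toward +y.

>>> send_rows --motion '[{"travel":[0.02,0.2,0],"yaw":0,"hand":2},{"travel":[0,0,0],"yaw":0,"hand":2},{"travel":[0,0,0],"yaw":0,"hand":2}]'

```text
clock: 24.33
tool_pos: [0.4884, 0.3327, 0.146]
tool_rot: [2.358, 2.075, -0.001]
force: [-0.4, 0.1, -3.3]
gripper_width: 0.0351
gripper_force: 60.8
```

>>> send_rows --motion '[{"travel":[0.0,0.15,0],"yaw":0,"hand":2},{"travel":[0,0,0],"yaw":0,"hand":2},{"travel":[0,0,0],"yaw":0,"hand":2}]'

```text
clock: 24.58
tool_pos: [0.4883, 0.3346, 0.1459]
tool_rot: [2.358, 2.076, 0.0]
force: [0.1, -0.3, -3.7]
gripper_width: 0.0353
gripper_force: 60.8
```

```bash
python3 go.py 0.4881 0.3336 0.0605 -0.126
```

```text
t 24.58 tcp [0.4883 0.3346 0.1459] close ang -0.127 w 0.0353 F [ 0.1 -0.3 -3.7] gf 60.8 tilt [ 0. -0. -1.]
shift cm [-0.02 -0.1  -8.54] yaw 0.001 j7 -0.55
```

>>> send_rows --motion '[{"travel":[0,0,-0.8],"yaw":0,"hand":2},{"travel":[0,0,-1.3],"yaw":0,"hand":2},{"travel":[0,0,-1.5],"yaw":0,"hand":2},{"travel":[0,0,-1.3],"yaw":0,"hand":2},{"travel":[0,0,-0.8],"yaw":0,"hand":2}]'

```text
clock: 25.0
tool_pos: [0.4875, 0.3342, 0.087]
tool_rot: [2.358, 2.076, -0.003]
force: [-0.4, 0.4, -2.6]
gripper_width: 0.0349
gripper_force: 60.9
```

>>> send_rows --motion '[{"travel":[0,0,-0.6],"yaw":0,"hand":2},{"travel":[0,0,0],"yaw":0,"hand":2},{"travel":[0,0,0],"yaw":0,"hand":2}]'

```text
clock: 25.25
tool_pos: [0.4884, 0.3346, 0.0828]
tool_rot: [2.358, 2.076, -0.0]
force: [-0.2, -0.6, -2.4]
gripper_width: 0.0351
gripper_force: 60.8
```

```bash
python3 go.py 0.4881 0.334 0.0605 -0.126
```

```text
t 25.25 tcp [0.4884 0.3346 0.0828] close ang -0.127 w 0.0351 F [-0.2 -0.6 -2.4] gf 60.8 tilt [ 0. -0. -1.]
shift cm [-0.03 -0.06 -2.23] yaw 0.001 j7 -0.5
```

>>> send_rows --motion '[{"travel":[0,0,-0.5],"yaw":0,"hand":2},{"travel":[0,0,-0.5],"yaw":0,"hand":2},{"travel":[0,0,-0.3],"yaw":0,"hand":2},{"travel":[0,0,0],"yaw":0,"hand":2}]'

```text
clock: 25.58
tool_pos: [0.4879, 0.3345, 0.0692]
tool_rot: [-2.358, -2.076, 0.001]
force: [-0.5, -0.1, -3.4]
gripper_width: 0.0354
gripper_force: 60.9
```

>>> send_rows --motion '[{"travel":[0,0,-0.3],"yaw":0,"hand":2},{"travel":[0,0,-0.3],"yaw":0,"hand":2},{"travel":[0,0,0],"yaw":0,"hand":2}]'

```text
clock: 25.83
tool_pos: [0.488, 0.3345, 0.0633]
tool_rot: [-2.358, -2.076, 0.001]
force: [-0.6, 0.2, -2.7]
gripper_width: 0.0353
gripper_force: 60.9
```

>>> send_rows --motion '[{"travel":[0,0,-0.15],"yaw":0,"hand":2},{"travel":[0,0,0],"yaw":0,"hand":2}]'

```text
clock: 26.0
tool_pos: [0.4882, 0.3346, 0.0621]
tool_rot: [2.358, 2.076, -0.0]
force: [0.7, 0.4, -2.8]
gripper_width: 0.0351
gripper_force: 60.8
```

>>> send_rows --motion '[{"travel":[0,0,-0.15],"yaw":0,"hand":2},{"travel":[0,0,0],"yaw":0,"hand":2}]'

```text
clock: 26.17
tool_pos: [0.4883, 0.3347, 0.0607]
tool_rot: [2.358, 2.076, 0.0]
force: [0.2, 1.2, -3.2]
gripper_width: 0.0353
gripper_force: 60.9
```

>>> send_rows --motion '[{"travel":[0,0,-0.12],"yaw":0,"hand":2},{"travel":[0,0,0],"yaw":0,"hand":2}]'

```text
clock: 26.33
tool_pos: [0.4884, 0.3347, 0.0606]
tool_rot: [-2.358, -2.075, -0.001]
force: [-2.9, -2.3, 9.0]
gripper_width: 0.0353
gripper_force: 62.2
```

Floor contact at the predicted height (0.0606). Release, rise and clear away.

>>> send_rows --motion '[{"travel":[0,0,0],"yaw":0,"hand":4.2},{"travel":[0,0,0],"yaw":0,"hand":6},{"travel":[0,0,0],"yaw":0,"hand":8.5},{"travel":[0,0,0],"yaw":0,"hand":8.5},{"travel":[0,0,0],"yaw":0,"hand":8.5}]'

```text
clock: 26.75
tool_pos: [0.4883, 0.3347, 0.0596]
tool_rot: [2.358, 2.076, 0.0]
force: [0.7, 0.3, -0.6]
gripper_width: 0.0848
gripper_force: 0.0
```

>>> send_rows --motion '[{"travel":[0,0,1],"yaw":0,"hand":8.5},{"travel":[0,0,2.5],"yaw":0,"hand":8.5},{"travel":[0,0,3.5],"yaw":0,"hand":8.5},{"travel":[0,0,3.5],"yaw":0,"hand":8.5},{"travel":[0,0,3.5],"yaw":0,"hand":8.5}]'

```text
clock: 27.17
tool_pos: [0.4881, 0.3342, 0.2018]
tool_rot: [2.358, 2.075, -0.0]
force: [0.6, -0.6, 0.0]
gripper_width: 0.0849
gripper_force: 0.0
```

>>> send_rows --motion '[{"travel":[0,0,3],"yaw":0,"hand":8.5},{"travel":[-1,3,0],"yaw":0,"hand":8.5},{"travel":[-1,3,0],"yaw":0,"hand":8.5},{"travel":[-1,3,0],"yaw":0,"hand":8.5},{"travel":[-1,3,0],"yaw":0,"hand":8.5}]'

```text
clock: 27.58
tool_pos: [0.4478, 0.4558, 0.2309]
tool_rot: [-2.358, -2.075, -0.002]
force: [-0.2, 0.9, 0.2]
gripper_width: 0.0846
gripper_force: 0.0
```

>>> send_rows --motion '[{"travel":[-2,3,0],"yaw":0,"hand":8.5},{"travel":[-2,3,0],"yaw":0,"hand":8.5},{"travel":[-2,3,0],"yaw":0,"hand":8.5},{"travel":[0,0,0],"yaw":0,"hand":8.5},{"travel":[0,0,0],"yaw":0,"hand":8.5}]'

```text
clock: 28.0
tool_pos: [0.3857, 0.5469, 0.2296]
tool_rot: [-2.352, -2.081, 0.001]
force: [0.8, -0.3, -0.9]
gripper_width: 0.0851
gripper_force: 0.0
```

Run:
```python
from h import *
g=grab_frame('top');P=json.load(open('p.json'));im=cv2.cvtColor(g['img'],cv2.COLOR_BGR2GRAY)
s=arm.read_state();print(s['tool_pos'].round(3),s['clock'],s['force'].round(1))
for k in('sn','rn'):
    e=proj(g,place(P[k],[[0,0,120]]))[0]; u,v=e.astype(int)
    m=(im[v-14:v+15,u-14:u+15]<110).astype(np.uint8)
    n,_,st,c=cv2.connectedComponentsWithStats(m,connectivity=4)
    for i in range(1,n):
        if st[i,4]>40: print(k,'exp',e.round(1),'blob',(c[i]+[u-14,v-14]).round(1),st[i].tolist())
    print('\n'.join(' '.join('%3d'%x for x in r) for r in im[v-14:v+16,u-14:u+15:1]) if k=='rn' else '')
```

```text
[0.388 0.545 0.23 ] 28.05 [-0.  -0.4  0.6]
sn exp [239.3 303. ] blob [232.6 294.9] [0, 0, 29, 23, 90]
sn exp [239.3 303. ] blob [239.1 303.9] [8, 8, 13, 14, 172]
sn exp [239.3 303. ] blob [237.6 316. ] [0, 24, 29, 5, 71]

rn exp [135.6 312.6] blob [135.3 300.9] [0, 0, 29, 12, 185]
rn exp [135.6 312.6] blob [134.6 313. ] [7, 8, 15, 15, 179]
rn exp [135.6 312.6] blob [131.  324.5] [0, 22, 29, 7, 90]
 67  35  44  44  45  49  45  47  46  44  38  44  44  48  44  46  49  43  44  45  89 107  97  99  94  99  95  91 101
 51  41  46  49  44  41  43  52  41  46  45  48  48  47  47  43  48  44  42  47  89 106  99 103 101 101 102 103  99
 46  43  47  44  41  41  45  45  45  46  42  43  46  45  41  44  44  46  76 102  93  88  91  99  99 103 104 105 110
 37  42  49  43  43  45  44  44  41  38  36  43  48  40  47  44  40  37  89 109 104 107 102 106 104 103 108  93  88
 36  43  33  32  36  32  24  19  18  15  20  32  27  37  39  39  36  47  95 105 104 104 103 106 108 103 107 103 103
 37  28  53  70  35  23 194 230 220 213 171 123  97  66  31  19  16  10  27  77  86  82  97  96  83  98 108 104 105
 27
[... 2080 characters left out ...]
  37
 42  44  60 116 185 215 231 235 243 187 127 125 124 120 117 122 117 134 148 168 196 213 199 222 234 244 174  49  31
 37  40  38  43  48  49  53  57  78  96 119 154 205 234 231 241 244 249 181 114 114 115 111 110 135 151 122  63  38
 46  42  45  43  36  35  35  33  34  32  34  40  43  53  50  73  98 125 150 198 225 239 239 243 249 252 182 121 117
 44  42  44  43  41  43  45  49  39  45  46  38  32  37  45  45  45  46  53  58  63  70  73  82 104 138 170 218 239
 43  40  43  44  45  40  38  44  45  46  45  42  36  40  49  47  49  44  47  41  49  45  47  42  50  46  51  67  68
 40  42  41  43  45  39  46  44  44  38  48  43  53  92 111 108 108 105 108 109  71  47  43  46  39  45  46  41  43
```

Both tags sit within about 1 px (under 2 mm) of their nest centres: round in round, square in square. The robot is clear, so I'll hand in.

```bash
python3 -c "
from cell import ticket
print(ticket.sign_off())"
```

```text
the job is handed in; nothing more can be done
None
```

I put the round-tag logger in the round nest and the square-tag logger in the square nest. Both touched down at the expected floor height and sit within about 2 mm of centre by the last camera check. The job was handed in at 28 s with the arm clear; the hand-in gave no pass/fail result.

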